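Snap the dust cap into the empty well of a turbidity meter

TASK

One of the two blue turbidity meters has an empty sample well. Pinch the two red tabs of the black dust cap together, lower the cap fully home into that empty well with the tabs still pinched, then let go so that the tabs spring out under the rim. Leave the vial standing in the other meter's well alone.

Things in the scene. Friction and masses are not known exactly. Their poses are not given: they have to be found in the camera images.
- cap_grip (a point): Pinch point on the axis of the sprung dust cap: a black disc (90 mm across, 4 thick) on a 50 mm plug, 12 deep, standing on the bench. Two upright red plates (4 thick, 24 wide) on the point's +x and -x sides are its tabs: pinch along x. z is up. The point is 38 mm above the plug's underside, 26 above the disc's underside, 22 above its top (keep fingertips above it), 12 below the tabs' tops. 100 g.
- tab (a joint): How far each red tab is pinched in, m: 0 at rest (outer faces 60 mm apart), 0.012 at its stop (36 mm apart). Both move together; springs push each out with 4 N at rest, 9 N at the stop: any firm grip holds them there. A lug below the disc on each tab, 16 mm wide, reaches 38 mm from the axis at rest, 26 mm pinched.
- meter_open_rim (a point): Centre of the empty well's mouth, level with the top of its pale grey rim (96 mm across), 80 mm above the bench; z up. The meter is a low blue box, 160 x 170 x 58 mm. The mouth is 68 mm across; 5 mm down it widens to 80 mm all round, where the lugs spring out. The pinched cap fits at any yaw with 8 mm play to each side. Home, the disc rests on the rim, cap_grip 26 mm above this point.
- vial_mid (a point): Middle of the sample vial (28 mm across, 94 mm tall, clear with a white top) that stands upright in the well of the other, identical meter and rises 22 mm above its rim. Not to be disturbed.
Mind the look-alikes: they are no part of the job. What is shaped like the part that bears cap_grip but pink or purple is not meant. Of the things that look like the part that bears vial_mid, the smaller one is meant.

How it is judged:
By the outcome, as a careful person would: the job done as asked, in the order asked, and still so for the second after the job is handed in, with the robot touching nothing.
It also fails if it takes over 38 s, if anything falls off the work surface, if the arm or the gripper's body presses on something with over 40 N, if the wrist force passes 120 N, or if a joint passes its speed limit or range.

ROBOT

A 6-joint arm with a two-finger parallel gripper is mounted at the origin on the work surface. World frame = base frame: x ahead of the robot, y to its left, z up, the work surface at z = 0. Lengths are in m, angles in degrees, forces in N, time in s.
With the tool pointing down it reaches from about 0.25 to 0.725 m from the base axis. Payload 9.7 kg.
Tool frame: the origin (TCP) lies at the very end of the fingers, on their centre line; the grasp point (between the pads) lies 19 mm behind it (bot.pinch_z is the distance from the TCP to the grasp point, in m); x points along the fingers, z is the direction in which the jaws open and shut, and the axes are right-handed (so a half turn about x gives the same grasp; the last joint's range is limited). The gripper opens to 85 mm and grips with 20 to 120 N. Pads are 22 mm wide; open, the fingers measure 114 mm over their backs; the gripper's body (76 mm by 85 mm) begins 54 mm behind the grasp point. The pads swing forward as they close: fully open they stand 13 mm farther back than shut.
Start: joints at [74.656, 4.979, 10.078, 95.1, 0, 90], TCP at [0.146, 0.53, 0.231] pointing down, gripper open.
Joint ranges: [-179.16, 179.16], [-48.56, 103.87], [-65.8, 70.77], [-126.05, 130.52], [-82.76, 87.17], [-180, 180]. Speed limits (degrees/s): [127.2, 127.2, 147.25, 180, 180, 180].

INTERFACE

Orientations are given as [roll, pitch, yaw] about the fixed x, y, z axes, in that order (R = Rz(yaw) Ry(pitch) Rx(roll)).
In Python, from workcell import bot gives the robot as it stands.
- The arm moves only by the tool play_rows, never from a script. Its argument "rows" is a list of rows, each a list of 3 entries, a list of its own where there are three numbers: the shift along the tool's x, y, z in cm, then the turn about the tool's x in degrees, then the finger opening in cm, from 0 to 8.54. A call has 1 to 12 rows; each row is the pose to reach, as a shift and turn from the pose commanded when the call began, along the tool's axes at that moment; what a row does not reach only later rows make up. A row lasts 1/12 s, in which the tool goes at most 41.7 mm and 7.16 degrees, less where a joint would pass 70% of its speed; a pose out of reach is approached as far as the arm can. A call with a gripper value outside its range is refused whole. The fingers move at their own pace and stop on an object; "squeeze" is the grip in N (left out, the last holds). Time passes only in rows, so rows that repeat a pose let the fingers close. It gives the time, the measured TCP pose, the force and the opening at its end, in the units of the state.
- bot.get_obs(): the state, without advancing time (a new reading comes with each control period).
- bot.camera(name): name is "side" or "top" or "wrist"; returns (picture, depth): 400x640x3 uint8, blue, green, red; 400x640 float32, m along the optical axis (not along the pixel's ray), 0 where there is no reading.
- bot.camera_model(name): a dict with "fx", "fy", "cx", "cy" (pixels), "origin" and "attitude" of the camera in the world; the wrist camera has in their place "mount" (4x4, takes a point from camera to tool coordinates, whose origin is the TCP and whose axes are the tool frame's). Camera axes: x right, y down, z forward; pixel columns grow to the right and rows downward; lengths in m; the calibration is good to about 2 mm. A picture is of the moment at which its call begins: read the wrist's pose just before it. camera_model takes no time and is no camera call.
- bot.job_done(): hands the job in, once; it reports no verdict.
The state is a dict: "time": time; "q": joint angles; "qd": joint speeds; "joint_efforts": joint torques, N m; "ee_pos": TCP position; "tcp_rot": TCP orientation; "wrist_force": force on the tool from outside, world axes, zero at the start; "torque": the same for the moment, N m; "opening": finger opening in m.
Only numpy, scipy, OpenCV 4.12 (cv2) and the standard library are available. Lean on these libraries where they do the work, as an engineer would, in place of code of your own. Each camera call takes 0.05 s, during which the arm holds its last target.

## Working session

There is one attempt and no reset: what is moved stays moved. The work goes in short steps, Python scripts to look and compute and a tool call to move; the robot and the scene stay as the last step left them, time stands still between calls to the robot, and variables do not carry over. Pictures are saved under pics/ and viewed, and the job is handed in when it is done.

Besides the shell and the picture viewer there is one more tool, called after "Request:" as name(argument=value, ...), one argument or row to a line, values as JSON. play_rows: Moves the arm, as the interface text tells. Its arguments: {"type":"object","properties":{"rows":{"type":"array"},"squeeze":{"type":"number"}},"required":["rows"]}

```bash
ls; mkdir -p pics; python3 - <<'E'
from workcell import bot
import cv2,numpy as np
o=bot.get_obs();print(o)
for n in("top","side"):
    m=bot.camera_model(n);print(n,m)
    p,d=bot.camera(n);cv2.imwrite(f"pics/{n}0.png",p);np.save(f"pics/{n}0.npy",d)
print(bot.camera_model("wrist"))
E
```

```text
pics
{'time': 0.0, 'q': array([ 7.46569484e+01,  5.01079735e+00,  1.00331081e+01,  9.51001020e+01,
       -5.22423530e-04,  9.00010704e+01]), 'qd': array([ 0.02663309,  0.04390321,  0.03082152, -0.014794  ,  0.07443805,
       -0.03207648]), 'joint_efforts': array([-9.76637202e-04, -5.20390463e+01,  4.64798355e+01,  1.62575272e-02,
        4.03416095e-06, -8.15548162e-06]), 'ee_pos': array([0.14546722, 0.53016328, 0.23057393]), 'tcp_rot': array([-179.61415411,   89.92220693, -104.95827572]), 'wrist_force': array([-0.22119244,  0.69970681,  1.0202488 ]), 'torque': array([0.02083324, 0.00824456, 0.05573402]), 'opening': 0.0855396892243044}
top {'fx': 463.0455165973968, 'fy': 463.0455165973968, 'cx': 322.18859846881264, 'cy': 201.16183691683057, 'origin': array([ 0.40949752, -0.01819558,  0.98812202]), 'attitude': array([-175.63300214,    2.47834178,  -91.102289  ])}
side {'fx': 415.0284104324603, 'fy': 415.0284104324603, 'cx': 316.50017075967463, 'cy': 197.1935345125809, 'origin': array([ 0.36280686, -0.52371817,  0.51375975]), 'attitude': array([-128.95498866,   -0.2561051 ,  -13.74825829])}
{'fx': 322.2977599257419, 'fy': 322.2977599257419, 'cx': 320.0644200323049, 'cy': 200.30831291071596, 'mount': array([[-3.58367066e-04, -2.82060011e-01,  9.59396697e-01,
        -1.41712081e-01],
       [ 3.37442859e-04, -9.59396738e-01, -2.82059897e-01,
         7.24942448e-02],
       [ 9.99999879e-01,  2.22660586e-04,  4.38995330e-04,
        -1.12539182e-03],
       [ 0.00000000e+00,  0.00000000e+00,  0.00000000e+00,
         1.00000000e+00]])}
```

View pics/top0.png

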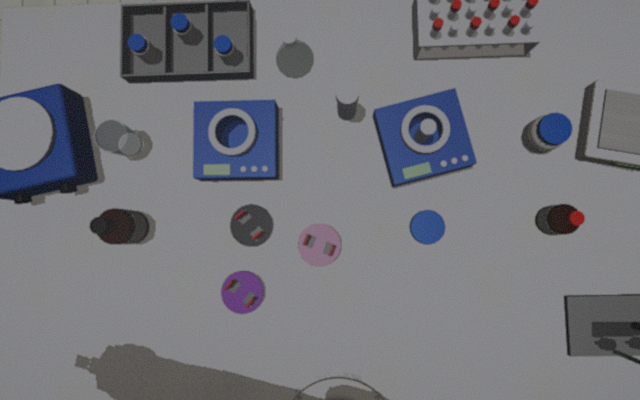

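View pics/side0.png

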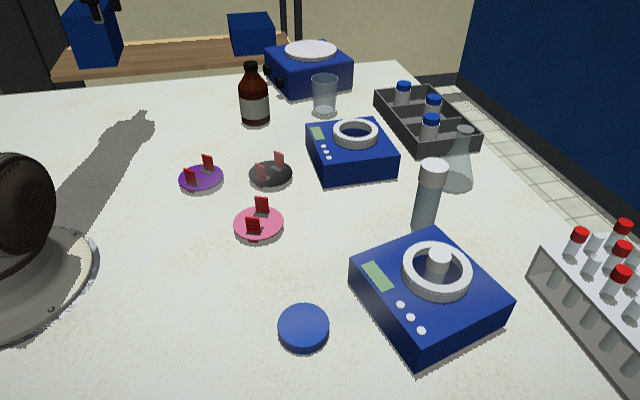

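The top view shows the black cap at (251,225), with pink (319,245) and purple (243,292) look-alikes. The left meter's rim at (231,131) is empty. The right meter's rim at (426,129) holds the vial, and the larger vial stands free at (347,105). Next I'll enlarge a crop and measure.

```bash
cat > h.py <<'E'
import numpy as np,cv2
from scipy.spatial.transform import Rotation as R
from workcell import bot
def cam(n,obs=None):
    m=bot.camera_model(n)
    K=np.array([[m['fx'],0,m['cx']],[0,m['fy'],m['cy']],[0,0,1]])
    if n=='wrist':
        T=np.eye(4);T[:3,:3]=R.from_euler('xyz',obs['tcp_rot'],degrees=True).as_matrix();T[:3,3]=obs['ee_pos']
        T=T@m['mount'];return K,T[:3,:3],T[:3,3]
    return K,R.from_euler('xyz',m['attitude'],degrees=True).as_matrix(),np.array(m['origin'])
def plane(c,uv,z):
    K,Rm,o=c
    d=(Rm@np.linalg.inv(K)@np.c_[np.atleast_2d(uv),np.ones(len(np.atleast_2d(uv)))].T).T
    return o+d*((z-o[2])/d[:,2])[:,None]
def depth_pts(c,d):
    K,Rm,o=c
    v,u=np.mgrid[:d.shape[0],:d.shape[1]]
    P=np.stack([(u-K[0,2])/K[0,0]*d,(v-K[1,2])/K[1,1]*d,d],-1)
    return P@Rm.T+o
def proj(c,P):
    K,Rm,o=c
    q=(np.atleast_2d(P)-o)@Rm@K.T
    return q[:,:2]/q[:,2:]
E
python3 - <<'E'
from h import *
p=cv2.imread('pics/top0.png');d=np.load('pics/top0.npy');c=cam('top')
W=depth_pts(c,d)
a=p[80:320,170:370];b=p[70:200,360:500]
cv2.imwrite('pics/crop0.png',cv2.resize(a,None,fx=2.5,fy=2.5,interpolation=cv2.INTER_CUBIC))
for n,(u,v) in dict(rimL=(211,131),rimR=(445,129),vial=(427,125),disc=(251,243),bench=(290,200),cy=(345,98)).items(): print(n,W[v,u].round(4))
hsv=cv2.cvtColor(p,cv2.COLOR_BGR2HSV)
for n,(u,v) in dict(rimL=(231,131),rimR=(426,129)).items():
    x=np.zeros(p.shape[:2],np.uint8);cv2.circle(x,(u,v),34,255,-1)
    m=((hsv[...,1]<60)&(hsv[...,2]>110)&(W[...,2]>.068)&(W[...,2]<.09)&(x>0)).astype(np.uint8)
    cs,_=cv2.findContours(m,cv2.RETR_EXTERNAL,cv2.CHAIN_APPROX_NONE);k=max(cs,key=cv2.contourArea)
    P=plane(c,cv2.convexHull(k)[:,0].astype(float),.08)[:,:2].astype(np.float32)
    e=cv2.minEnclosingCircle(P);print(n,e,cv2.fitEllipse(P),'z',np.median(W[...,2][m>0]))
x=np.zeros(p.shape[:2],np.uint8);cv2.circle(x,(251,225),30,255,-1)
m=((x>0)&(p.max(2)<95)).astype(np.uint8)
cs,_=cv2.findContours(m,cv2.RETR_EXTERNAL,cv2.CHAIN_APPROX_NONE);k=max(cs,key=cv2.contourArea)
P=plane(c,cv2.convexHull(k)[:,0].astype(float),.016)[:,:2].astype(np.float32)
print('cap',cv2.minEnclosingCircle(P),cv2.fitEllipse(P))
r=((x>0)&(hsv[...,1]>120)&(p[...,2]>70)).astype(np.uint8)
n,l,s,ce=cv2.connectedComponentsWithStats(r);print(s,ce)
for i in range(1,n): print(plane(c,ce[i],.045), np.median(W[l==i],axis=0))
t=(x>0)&(W[...,2]>.035)
n,l,s,ce=cv2.connectedComponentsWithStats(t.astype(np.uint8));print(s,ce)
for i in range(1,n): print('tab>35mm',np.median(W[l==i],axis=0))
E
```

```text
rimL [0.6261 0.2407 0.081 ]
rimR [ 0.6175 -0.2258  0.0765]
vial [ 0.6207 -0.1862  0.1013]
disc [0.3996 0.1734 0.0201]
bench [0.4898 0.0921 0.0013]
cy [ 0.6686 -0.0291  0.1351]
rimL ((0.6243112087249756, 0.19960927963256836), 0.0475163534283638) ((0.624767541885376, 0.19996775686740875), (0.09297186881303787, 0.09458126127719879), 52.37188720703125) z 0.07910964853674046
rimR ((0.6192278265953064, -0.18668580055236816), 0.047529250383377075) ((0.6188921332359314, -0.18685856461524963), (0.09354408830404282, 0.0945926234126091), 3.395594835281372) z 0.07883998622275923
cap ((0.43814563751220703, 0.17363835871219635), 0.04541115090250969) ((0.43763378262519836, 0.17365075647830963), (0.08847261220216751, 0.09015168994665146), 177.9082794189453)
[[     0      0    640    400 255951]
 [   235    211      9      8     24]
 [   252    232     10      7     25]] [[319.51369598 199.49514556]
 [239.125      214.04166667]
 [256.44       235.24      ]]
[[0.45965646 0.19265979 0.045     ]] [0.45962347 0.19399098 0.0491298 ]
[[0.41548923 0.15717215 0.045     ]] [0.41592346 0.15695929 0.04881932]
[
[... 501 characters left out ...]
  ]
 [231.         213.        ]
 [251.         212.        ]
 [225.         215.        ]
 [256.         220.        ]
 [263.         228.        ]
 [256.91666667 235.27777778]
 [269.         238.        ]
 [240.         245.        ]]
tab>35mm [ 0.40949752 -0.01819558  0.98812202]
tab>35mm [0.45867731 0.19156896 0.04812953]
tab>35mm [ 0.40949752 -0.01819558  0.98812202]
tab>35mm [ 0.40949752 -0.01819558  0.98812202]
tab>35mm [ 0.40949752 -0.01819558  0.98812202]
tab>35mm [ 0.40949752 -0.01819558  0.98812202]
tab>35mm [ 0.40949752 -0.01819558  0.98812202]
tab>35mm [0.4149684  0.15549429 0.0476495 ]
tab>35mm [ 0.40949752 -0.01819558  0.98812202]
tab>35mm [ 0.40949752 -0.01819558  0.98812202]
```

View pics/crop0.png

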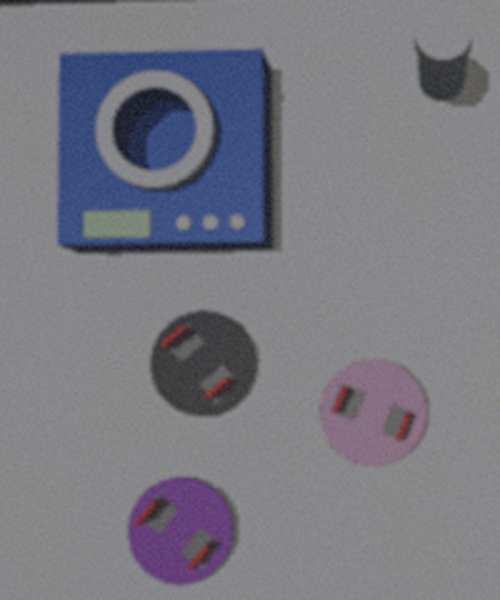

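The measurements agree with the sizes given:

| Item | Measured | Check |
|---|---|---|
| Rim diameter | 95 mm | at z 0.079 |
| Black disc diameter | 90 mm | matches |
| Tab spacing | 57 mm | matches |
| Larger vial | top at z 0.135 | free-standing, not involved |
| Smaller vial | top at z 0.101 | in the right meter |

The target cap is the black one at top pixel (251,225); pink and purple are excluded. The target meter is the left one, whose well at (231,131) shows only blue floor. Next I'll work out the approach in tool axes.

```bash
cat >> h.py <<'E'
def go(target,jaw=None):
    o=bot.get_obs();M=R.from_euler('xyz',o['tcp_rot'],degrees=True).as_matrix()
    print('t',round(o['time'],2),'ee',o['ee_pos'].round(4),'q',o['q'].round(1),'open',round(o['opening'],4),'F',o['wrist_force'].round(1))
    print('shift cm',(M.T@(np.array(target)-o['ee_pos'])*100).round(2),'axes',M.round(3).tolist())
    if jaw is not None:
        for j in (jaw,jaw+180):
            v=M.T@np.array([np.cos(np.radians(j)),np.sin(np.radians(j)),0])
            # turn about x by a: z -> (0,-sin a,cos a)
            print('turn',round(np.degrees(np.arctan2(-v[1],v[2])),1))
E
python3 -c "
from h import *
go([.4377,.1736,.13],39.4)"
```

```text
t 0.1 ee [0.1455 0.5302 0.2307] q [74.7  5.  10.  95.1  0.  90. ] open 0.0853 F [-0.1 -0.   1.4]
shift cm [ 10.1  -37.62 -26.65] axes [[-0.0, -0.964, 0.265], [-0.001, 0.265, 0.964], [-1.0, 0.0, -0.001]]
turn 35.3
turn -144.7
```

Request:
play_rows(
  rows=[
    [[0, -3.2, -2.3], 3, 8.54],
    [[0, -6.4, -4.5], 6, 8.54],
    [[0, -9.6, -6.8], 9, 8.54],
    [[0, -12.8, -9.1], 12, 8.54],
    [[0, -16, -11.3], 15, 8.54],
    [[0, -19.2, -13.6], 18, 8.54],
    [[0, -22.4, -15.9], 21, 8.54],
    [[1, -25.6, -18.1], 24, 8.54],
    [[2.5, -28.8, -20.4], 27, 8.54],
    [[4, -32, -22.7], 30, 8.54],
    [[6, -35, -24.8], 33, 8.54],
    [[8, -37.6, -26.6], 35.3, 8.54],
  ],
)

```text
time: 1.1
ee_pos: [0.4388, 0.1723, 0.1507]
tcp_rot: [-24.9, 90.0, 14.2]
wrist_force: [0.8, 0.9, 0.0]
opening: 0.0856
```

Request:
play_rows(
  rows=[
    [[0, 0, 0], 0, 8.54],
    [[0, 0, 0], 0, 8.54],
  ],
)

```text
time: 1.27
ee_pos: [0.4376, 0.1728, 0.1498]
tcp_rot: [160.9, 89.8, -159.9]
wrist_force: [-0.8, -0.3, 0.2]
opening: 0.0852
```

```bash
python3 - <<'E'
from h import *
go([.4377,.1736,.13],39.4)
o=bot.get_obs();p,d=bot.camera('wrist');cv2.imwrite('pics/w1.png',p);np.save('pics/w1.npy',d)
print(o['ee_pos'],o['tcp_rot'])
c=cam('wrist',o);print(proj(c,[[.4377,.1736,.016],[.6245,.1998,.08]]))
W=depth_pts(c,d);hsv=cv2.cvtColor(p,cv2.COLOR_BGR2HSV)
r=((hsv[...,1]>130)&((hsv[...,0]<10)|(hsv[...,0]>170))&(p[...,2]>70)&(W[...,2]>.03)&(W[...,2]<.06)).astype(np.uint8)
n,l,s,ce=cv2.connectedComponentsWithStats(r)
for i in range(1,n):
    if s[i,4]>30: print(s[i],ce[i],np.median(W[l==i],axis=0).round(4))
E
```

```text
t 1.27 ee [0.4376 0.1728 0.1498] q [ 21.5  -6.6 -10.4  86.4   0.   72.4] open 0.0852 F [-0.8 -0.3  0.2]
shift cm [1.98 0.05 0.06] axes [[-0.003, -0.632, 0.775], [-0.001, 0.775, 0.632], [-1.0, 0.001, -0.003]]
turn -0.2
turn 179.8
[0.43760631 0.17281651 0.14979063] [ 160.91328439   89.82418256 -159.91229102]
[[322.58705449 189.81369296]
 [530.65925304 332.62044415]]
[219  27  20  38 390] [228.21025641  45.99487179] [0.3158 0.218  0.0478]
[140  44  28  36 526] [153.51711027  62.45247148] [0.2799 0.1752 0.0443]
[286 179   7  34 165] [288.56969697 195.99393939] [0.4147 0.1591 0.0487]
[357 178   6  34 191] [359.39790576 195.34031414] [0.4576 0.1947 0.0487]
[142 282  21  21 245] [152.47346939 293.13469388] [0.3766 0.0101 0.041 ]
```

View pics/w1.png

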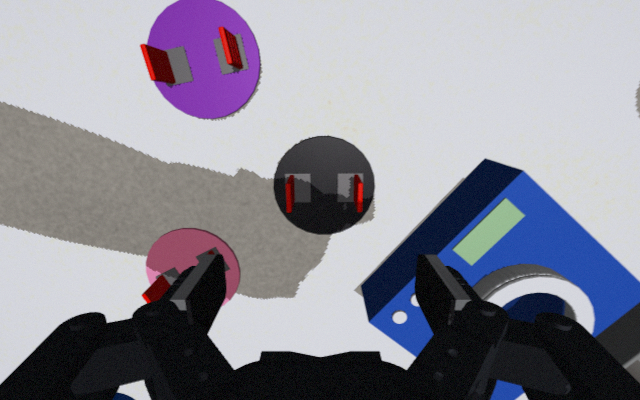

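The wrist view shows the black cap at (324,185) with its tabs at (289,196) and (359,195), so the jaws are aligned (39.7°). The two views agree within 3 mm, so I'll use the average (0.437, 0.175) and go down.

```bash
python3 -c "
from h import *
go([.437,.175,.025],39.6)"
```

```text
t 1.32 ee [0.4375 0.1739 0.151 ] q [ 21.7  -6.7 -10.3  86.4   0.   72.4] open 0.0853 F [ 0.2 -0.3  0.7]
shift cm [12.6   0.11  0.04] axes [[-0.001, -0.633, 0.774], [-0.0, 0.774, 0.633], [-1.0, 0.001, -0.001]]
turn -0.3
turn 179.7
```

Request:
play_rows(
  rows=[
    [[1.5, 0.1, 0], 0, 8.54],
    [[3.5, 0.1, 0], 0, 8.54],
    [[5.5, 0.1, 0], 0, 8.54],
    [[7.5, 0.1, 0], 0, 8.54],
    [[9, 0.1, 0], 0, 8.54],
    [[10.3, 0.1, 0], 0, 8.54],
    [[11.3, 0.1, 0], 0, 8.54],
    [[12, 0.1, 0], 0, 8.54],
    [[12.3, 0.1, 0], 0, 8.54],
    [[12.5, 0.1, 0], 0, 8.54],
    [[12.5, 0.1, 0], 0, 8.54],
    [[12.5, 0.1, 0], 0, 8.54],
  ],
  squeeze=40,
)

```text
time: 2.32
ee_pos: [0.4374, 0.1754, 0.0269]
tcp_rot: [-15.8, 89.9, 23.5]
wrist_force: [-0.5, -0.2, -0.1]
opening: 0.0853
```

Request:
play_rows(
  rows=[
    [[0, 0, 0], 0, 6.5],
    [[0, 0, 0], 0, 6],
    [[0, 0, 0], 0, 5.5],
    [[0, 0, 0], 0, 5],
    [[0, 0, 0], 0, 4.5],
    [[0, 0, 0], 0, 4],
    [[0, 0, 0], 0, 3],
    [[0, 0, 0], 0, 3],
    [[0, 0, 0], 0, 3],
    [[0, 0, 0], 0, 3],
    [[0, 0, 0], 0, 3],
    [[0, 0, 0], 0, 3],
  ],
  squeeze=40,
)

```text
time: 3.32
ee_pos: [0.4376, 0.1751, 0.0285]
tcp_rot: [-27.5, 89.9, 11.8]
wrist_force: [-5.6, -4.2, 20.5]
opening: 0.033
```

```bash
python3 - <<'E'
from h import *
go([.437,.175,.025],39.6)
p,d=bot.camera('side');cv2.imwrite('pics/s2.png',cv2.resize(p[100:260,180:380],None,fx=3.5,fy=3.5))
p,d=bot.camera('wrist');cv2.imwrite('pics/w2.png',p)
E
```

```text
t 3.32 ee [0.4376 0.1751 0.0285] q [ 21.8  -4.8 -22.2  72.5  -0.   72.5] open 0.033 F [-5.6 -4.2 20.5]
shift cm [ 0.35  0.03 -0.06] axes [[0.002, -0.634, 0.773], [0.0, 0.773, 0.634], [-1.0, -0.001, 0.002]]
turn -0.3
turn 179.7
```

View pics/s2.png

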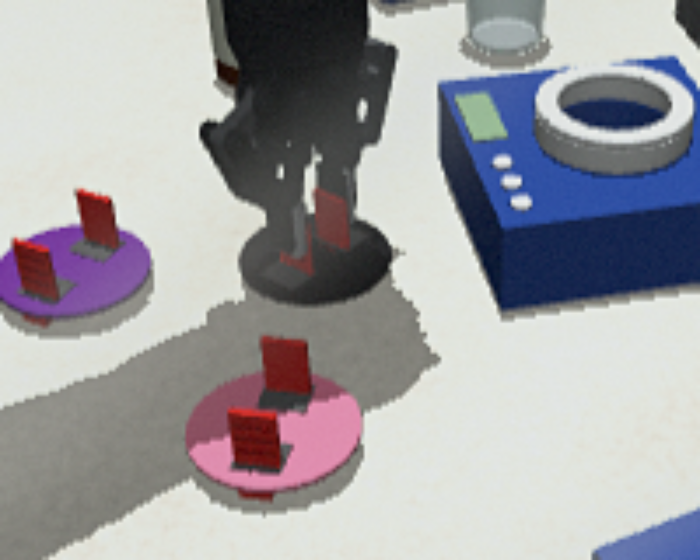

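View pics/w2.png

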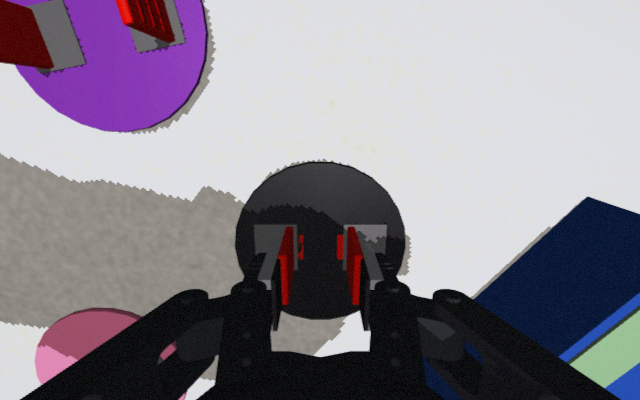

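The grip closed to 33 mm, so the tabs are at their stop: red plates at (289,265) and (355,265) in the wrist view, gripped by the pads. The 20 N upward force probably comes from the pads swinging forward against the tabs. I'll lift and check.

Request:
play_rows(
  rows=[
    [[-0.2, 0, 0], 0, 3],
    [[-0.5, 0, 0], 0, 3],
    [[-1, 0, 0], 0, 3],
    [[-2, 0, 0], 0, 3],
    [[-3.5, 0, 0], 0, 3],
    [[-5.5, 0, 0], 0, 3],
    [[-7.5, 0, 0], 0, 3],
    [[-9.5, 0, 0], 0, 3],
    [[-11, 0, 0], 0, 3],
    [[-12, 0, 0], 0, 3],
    [[-12.5, 0, 0], 0, 3],
    [[-12.5, 0, 0], 0, 3],
  ],
)

```text
time: 4.42
ee_pos: [0.4375, 0.1753, 0.1523]
tcp_rot: [-16.8, 89.9, 22.5]
wrist_force: [0.3, -0.6, -0.3]
opening: 0.0324
```

```bash
python3 - <<'E'
from h import *
go([.6245,.1998,.15],39.6)
o=bot.get_obs();p,d=bot.camera('side');cv2.imwrite('pics/s3.png',cv2.resize(p[60:260,180:400],None,fx=3,fy=3))
p,d=bot.camera('wrist');cv2.imwrite('pics/w3.png',p)
c=cam('wrist',o);W=depth_pts(c,d)
m=((p.max(2)<80)&(d>0));m[330:]=0;m[:, :225]=0;m[:,420:]=0;m[290:]=0
print(np.percentile(W[...,2][m],[10,30,50,70,90]))
E
```

```text
t 4.42 ee [0.4375 0.1753 0.1523] q [ 21.8  -6.7 -10.2  86.4   0.   72.5] open 0.0324 F [ 0.3 -0.6 -0.3]
shift cm [ 0.25 -9.97 16.01] axes [[0.001, -0.634, 0.773], [0.001, 0.773, 0.634], [-1.0, -0.0, 0.001]]
turn -0.2
turn 179.8
[0.13758437 0.13824522 0.13866397 0.13916161 0.17515944]
```

View pics/s3.png

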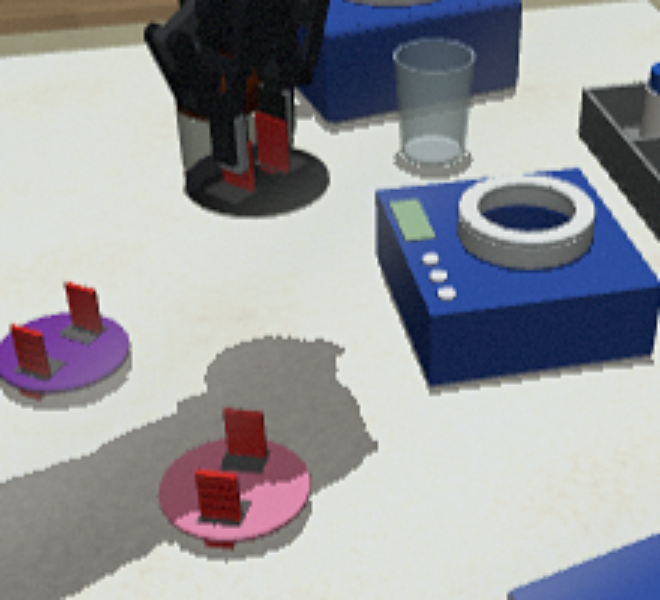

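View pics/w3.png

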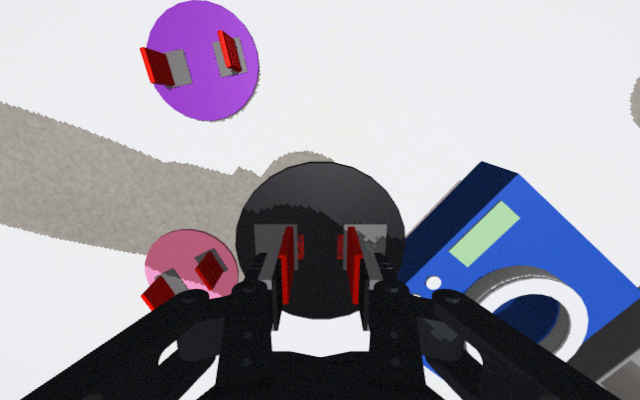

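The cap is held level, with its disc top at z≈0.1385, 13.5 mm below the TCP. The tabs are pinched. Next I'll measure the disc centre relative to the TCP and check the rim in the wrist view while moving over the well.

```bash
cat >> h.py <<'E'
from scipy.optimize import least_squares
def capfit(p,d,o,zt):
    c=cam('wrist',o);W=depth_pts(c,d)
    m=((p.max(2)<110)&(abs(W[...,2]-zt)<.006)).astype(np.uint8);m[:, :200]=0;m[:,440:]=0
    m=cv2.morphologyEx(m,cv2.MORPH_OPEN,np.ones((5,5)))
    cs,_=cv2.findContours(m,cv2.RETR_EXTERNAL,cv2.CHAIN_APPROX_NONE);k=max(cs,key=cv2.contourArea)[:,0].astype(float)
    k=k[(k[:,1]<225)]
    P=plane(c,k,zt)[:,:2]
    r=least_squares(lambda s:np.hypot(*(P-s[:2]).T)-s[2],[*o['ee_pos'][:2],.045],loss='soft_l1',f_scale=.001)
    M=R.from_euler('xyz',o['tcp_rot'],degrees=True).as_matrix()
    print('cap centre',r.x.round(4),'n',len(k),'rel tool',(M.T@(np.r_[r.x[:2],zt]-o['ee_pos'])).round(4))
    return r.x
E
python3 - <<'E'
from h import *
o=bot.get_obs();p,d=bot.camera('wrist')
print(o['ee_pos']);capfit(p,d,o,.1385)
E
```

```text
[0.43690214 0.17508296 0.15059854]
cap centre [0.4321 0.1774 0.0411] n 253 rel tool [ 0.0121  0.0048 -0.0022]
```

Request:
play_rows(
  rows=[
    [[0, -0.5, 0.8], 0, 3],
    [[0, -1.5, 2.4], 0, 3],
    [[0, -2.6, 4.2], 0, 3],
    [[0, -3.8, 6.1], 0, 3],
    [[0, -5, 8], 0, 3],
    [[0, -6.2, 9.9], 0, 3],
    [[0, -7.4, 11.8], 0, 3],
    [[0, -8.4, 13.4], 0, 3],
    [[0, -9.2, 14.8], 0, 3],
    [[0, -9.7, 15.6], 0, 3],
    [[0, -9.9, 15.9], 0, 3],
    [[0, -10, 16], 0, 3],
  ],
)

```text
time: 5.57
ee_pos: [0.6247, 0.1992, 0.1498]
tcp_rot: [159.3, 89.9, -161.4]
wrist_force: [0.7, -1.0, -1.1]
opening: 0.0324
```

Request:
play_rows(
  rows=[
    [[0, 0, 0], 0, 3],
    [[0, 0, 0], 0, 3],
    [[0, 0, 0], 0, 3],
  ],
)

```text
time: 5.82
ee_pos: [0.6238, 0.1993, 0.1515]
tcp_rot: [-12.0, 90.0, 27.3]
wrist_force: [0.1, 0.1, -0.3]
opening: 0.0329
```

```bash
python3 - <<'E'
from h import *
go([.6245,.1998,.0975],39.6)
o=bot.get_obs();p,d=bot.camera('wrist');cv2.imwrite('pics/w4.png',p);np.save('pics/w4.npy',d);capfit(p,d,o,o['ee_pos'][2]-.0135)
p,d=bot.camera('side');cv2.imwrite('pics/s4.png',cv2.resize(p[40:220,250:450],None,fx=3,fy=3))
p,d=bot.camera('top');cv2.imwrite('pics/t4.png',cv2.resize(p[60:240,140:340],None,fx=3,fy=3))
E
```

```text
t 5.82 ee [0.6238 0.1993 0.1515] q [17.7 18.8 17.3 88.6  0.  68.4] open 0.0329 F [ 0.1  0.1 -0.3]
shift cm [ 5.4  -0.    0.09] axes [[0.0, -0.634, 0.773], [0.0, 0.773, 0.634], [-1.0, -0.0, 0.0]]
turn -0.2
turn 179.8
cap centre [0.619  0.2014 0.0411] n 250 rel tool [ 0.0135  0.0046 -0.0024]
```

View pics/w4.png

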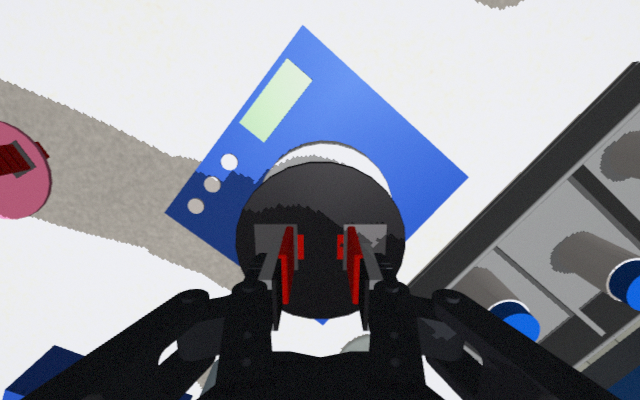

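View pics/s4.png

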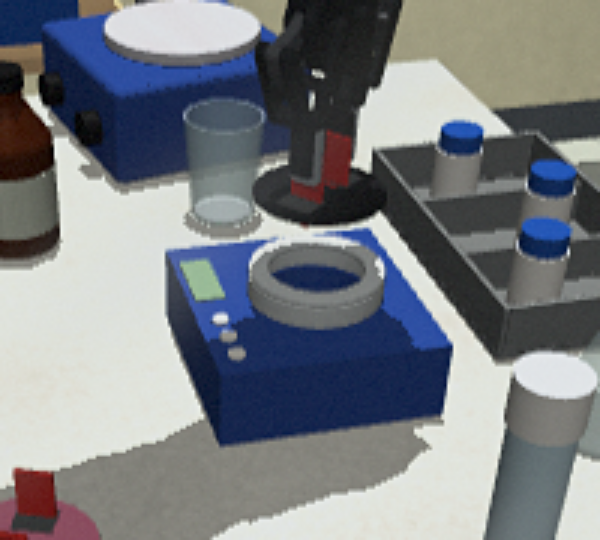

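View pics/t4.png

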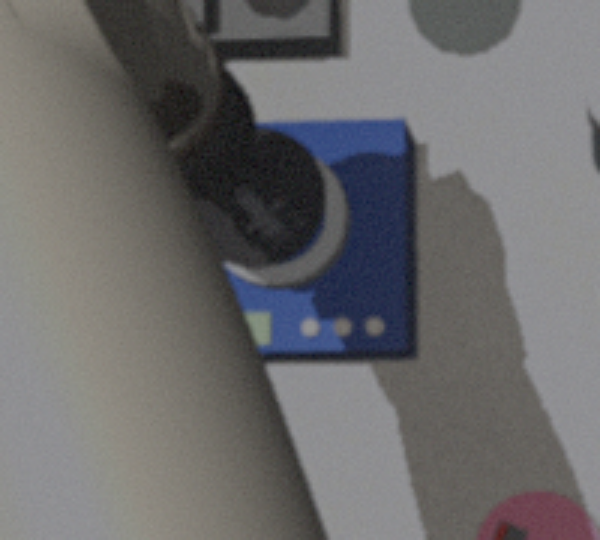

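```bash
python3 - <<'E'
from h import *
o=bot.get_obs();p=cv2.imread('pics/w4.png')
c=cam('wrist',dict(o,ee_pos=np.array([.6240,.1995,.1508])))
a=np.linspace(0,2*np.pi,200);C=np.c_[np.cos(a),np.sin(a)]
def ext(x,y,r,z):
    u=proj(c,np.c_[C*r+[x,y],0*a+z]);return u.min(0).round(1),u.max(0).round(1)
z=.1508-.0135
print('cap',ext(.6240,.1995,.045,z)); print('rim',ext(.6245,.1998,.048,.08))
# observed cap
g=p.max(2)
for r in (200,215,230): 
    row=g[r].astype(int); print(r,[ (i,row[i]) for i in range(225,265,3)],[ (i,row[i]) for i in range(385,420,3)])
for cc in (300,320,340):
    col=g[:,cc].astype(int);print(cc,[(i,col[i]) for i in range(130,175,2)])
E
```

```text
cap (array([236.5, 163. ]), array([408.5, 321.2]))
rim (array([253.6, 143.6]), array([391.8, 274.9]))
200 [(225, np.int64(122)), (228, np.int64(120)), (231, np.int64(126)), (234, np.int64(123)), (237, np.int64(124)), (240, np.int64(122)), (243, np.int64(123)), (246, np.int64(121)), (249, np.int64(54)), (252, np.int64(58)), (255, np.int64(58)), (258, np.int64(50)), (261, np.int64(56)), (264, np.int64(55))] [(385, np.int64(63)), (388, np.int64(62)), (391, np.int64(53)), (394, np.int64(214)), (397, np.int64(219)), (400, np.int64(218)), (403, np.int64(218)), (406, np.int64(217)), (409, np.int64(218)), (412, np.int64(217)), (415, np.int64(218)), (418, np.int64(216))]
215 [(225, np.int64(124)), (228, np.int64(127)), (231, np.int64(126)), (234, np.int64(120)), (237, np.int64(123)), (240, np.int64(68)), (243, np.int64(31)), (246, np.int64(30)), (249, np.int64(30)), (252, np.int64(26)), (255, np.int64(24)), (258, np.int64(28)), (261, np.int64(29)), (264, np.int64(22))] [(385, np.int64(53)), (388, np.int64(54)), (391, np.int64(53)), (394, np.int64(56)), (397, np.int64(52)), (400, np.int64(108)
[... 1509 characters left out ...]
4)), (158, np.int64(161)), (160, np.int64(153)), (162, np.int64(31)), (164, np.int64(74)), (166, np.int64(73)), (168, np.int64(77)), (170, np.int64(76)), (172, np.int64(73)), (174, np.int64(72))]
340 [(130, np.int64(235)), (132, np.int64(235)), (134, np.int64(234)), (136, np.int64(235)), (138, np.int64(235)), (140, np.int64(234)), (142, np.int64(157)), (144, np.int64(101)), (146, np.int64(234)), (148, np.int64(244)), (150, np.int64(244)), (152, np.int64(244)), (154, np.int64(243)), (156, np.int64(244)), (158, np.int64(244)), (160, np.int64(243)), (162, np.int64(242)), (164, np.int64(36)), (166, np.int64(73)), (168, np.int64(75)), (170, np.int64(77)), (172, np.int64(74)), (174, np.int64(72))]
```

Cap and rim outlines both match their predicted positions within about 1 mm (cap apex row 162, rim apex row 142), well within the 8 mm play. I'll lower it now.

Request:
play_rows(
  rows=[
    [[0.5, 0, 0.05], 0, 3],
    [[1.2, 0, 0.05], 0, 3],
    [[2, 0, 0.05], 0, 3],
    [[2.7, 0, 0.05], 0, 3],
    [[3.3, 0, 0.05], 0, 3],
    [[3.8, 0, 0.05], 0, 3],
    [[4.2, 0, 0.05], 0, 3],
    [[4.5, 0, 0.05], 0, 3],
    [[4.8, 0, 0.05], 0, 3],
    [[5, 0, 0.05], 0, 3],
    [[5.2, 0, 0.05], 0, 3],
    [[5.2, 0, 0.05], 0, 3],
  ],
)

```text
time: 6.97
ee_pos: [0.6246, 0.1996, 0.099]
tcp_rot: [158.8, 90.0, -161.8]
wrist_force: [0.2, 0.2, -0.6]
opening: 0.0321
```

```bash
python3 - <<'E'
from h import *
go([.6245,.1998,.0975],39.6)
p,d=bot.camera('side');cv2.imwrite('pics/s5.png',cv2.resize(p[60:220,270:430],None,fx=3.5,fy=3.5,interpolation=cv2.INTER_CUBIC))
E
```

```text
t 6.97 ee [0.6246 0.1996 0.099 ] q [17.7 19.  11.8 82.8 -0.  68.4] open 0.0321 F [ 0.2  0.2 -0.6]
shift cm [0.15 0.02 0.01] axes [[-0.0, -0.634, 0.773], [-0.0, 0.773, 0.634], [-1.0, 0.0, -0.0]]
turn -0.2
turn 179.8
```

View pics/s5.png

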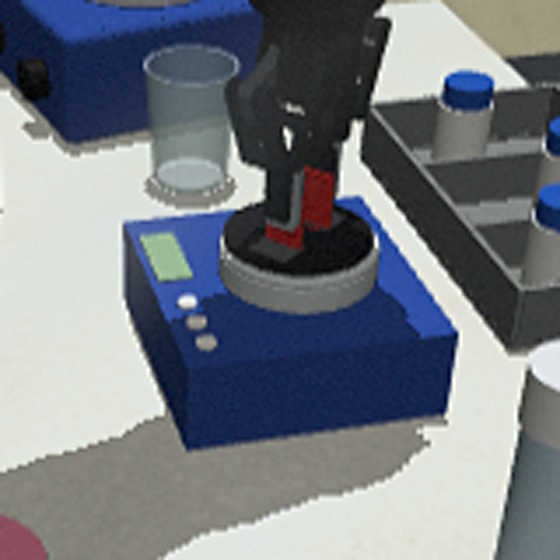

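The cap sits concentric in the ring, with the disc at the rim around (298,240) and the plug inside, and there is no contact force yet. I'll ease down the last 1–2 mm until I feel the rim.

Request:
play_rows(
  rows=[
    [[0.05, 0, 0], 0, 3],
    [[0.1, 0, 0], 0, 3],
    [[0.15, 0, 0], 0, 3],
    [[0.15, 0, 0], 0, 3],
    [[0.15, 0, 0], 0, 3],
  ],
)

```text
time: 7.43
ee_pos: [0.6246, 0.1996, 0.0978]
tcp_rot: [13.7, 90.0, 53.1]
wrist_force: [0.0, -0.1, -0.8]
opening: 0.0326
```

Request:
play_rows(
  rows=[
    [[0.05, 0, 0], 0, 3],
    [[0.1, 0, 0], 0, 3],
    [[0.15, 0, 0], 0, 3],
    [[0.15, 0, 0], 0, 3],
    [[0.15, 0, 0], 0, 3],
  ],
)

```text
time: 7.85
ee_pos: [0.6247, 0.1996, 0.0969]
tcp_rot: [-19.3, 90.0, 20.0]
wrist_force: [-2.4, -0.1, 5.0]
opening: 0.0326
```

Request:
play_rows(
  rows=[
    [[0.05, 0, 0], 0, 3],
    [[0.1, 0, 0], 0, 3],
    [[0.1, 0, 0], 0, 3],
    [[0.1, 0, 0], 0, 3],
  ],
)

```text
time: 8.18
ee_pos: [0.6247, 0.1996, 0.0969]
tcp_rot: [-22.9, 89.9, 16.4]
wrist_force: [-4.2, -2.6, 11.1]
opening: 0.0324
```

```bash
python3 - <<'E'
from h import *
go([.6245,.1998,.0975],39.6)
p,d=bot.camera('side');cv2.imwrite('pics/s6.png',cv2.resize(p[60:220,270:430],None,fx=3.5,fy=3.5,interpolation=cv2.INTER_CUBIC))
o=bot.get_obs();p,d=bot.camera('wrist');cv2.imwrite('pics/w6.png',p);W=depth_pts(cam('wrist',o),d)
for u,v in ((320,175),(290,185),(350,185),(320,200),(260,210),(385,210),(320,290)):print((u,v),W[v,u].round(4))
E
```

```text
t 8.18 ee [0.6247 0.1996 0.0969] q [17.7 18.9 11.5 82.5 -0.  68.4] open 0.0324 F [-4.2 -2.6 11.1]
shift cm [-0.06  0.03 -0.01] axes [[0.001, -0.634, 0.773], [0.0, 0.773, 0.634], [-1.0, -0.001, 0.001]]
turn -0.2
turn 179.8
(320, 175) [0.599  0.2289 0.083 ]
(290, 185) [0.5907 0.2155 0.0828]
(350, 185) [0.6137 0.2345 0.0831]
(320, 200) [0.6071 0.2191 0.0832]
(260, 210) [0.587  0.1955 0.0826]
(385, 210) [0.6363 0.2358 0.0822]
(320, 290) [0.6396 0.1795 0.0834]
```

View pics/s6.png

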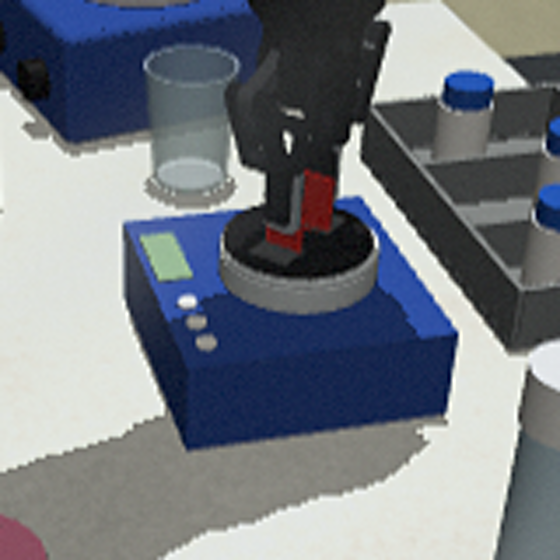

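View pics/w6.png

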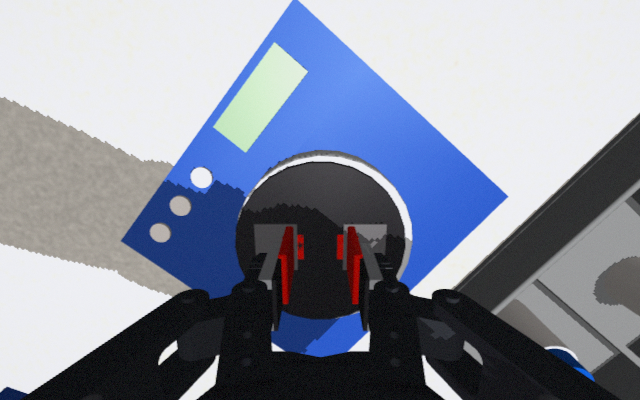

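The cap is home. The disc top is level at z≈0.083 all round (0.084 nominal), it is concentric with the rim, and the contact force is 11 N. I'll let go now.

Request:
play_rows(
  rows=[
    [[0, 0, 0], 0, 4],
    [[0, 0, 0], 0, 5],
    [[0, 0, 0], 0, 6],
    [[0, 0, 0], 0, 7],
    [[0, 0, 0], 0, 8],
    [[0, 0, 0], 0, 8.54],
    [[0, 0, 0], 0, 8.54],
    [[0, 0, 0], 0, 8.54],
    [[0, 0, 0], 0, 8.54],
  ],
)

```text
time: 9.03
ee_pos: [0.6246, 0.1996, 0.0954]
tcp_rot: [-58.7, 90.0, -19.3]
wrist_force: [-0.1, -0.1, -0.2]
opening: 0.0855
```

```bash
python3 - <<'E'
from h import *
go([.6245,.1998,.0975],39.6)
o=bot.get_obs();p,d=bot.camera('wrist');cv2.imwrite('pics/w7.png',p);W=depth_pts(cam('wrist',o),d)
for u,v in ((320,175),(290,185),(350,185),(320,200),(260,210),(385,210),(320,290)):print((u,v),W[v,u].round(4))
E
```

```text
t 9.03 ee [0.6246 0.1996 0.0954] q [17.7 19.  11.4 82.4 -0.  68.4] open 0.0855 F [-0.1 -0.1 -0.2]
shift cm [-0.21  0.03  0.  ] axes [[0.0, -0.634, 0.773], [-0.0, 0.773, 0.634], [-1.0, -0.0, 0.0]]
turn -0.2
turn 179.8
(320, 175) [0.5986 0.2292 0.0837]
(290, 185) [0.5904 0.2161 0.084 ]
(350, 185) [0.6132 0.2346 0.0834]
(320, 200) [0.6067 0.2194 0.0835]
(260, 210) [0.5867 0.1966 0.0844]
(385, 210) [0.6352 0.236  0.0833]
(320, 290) [0.6393 0.1796 0.0822]
```

View pics/w7.png

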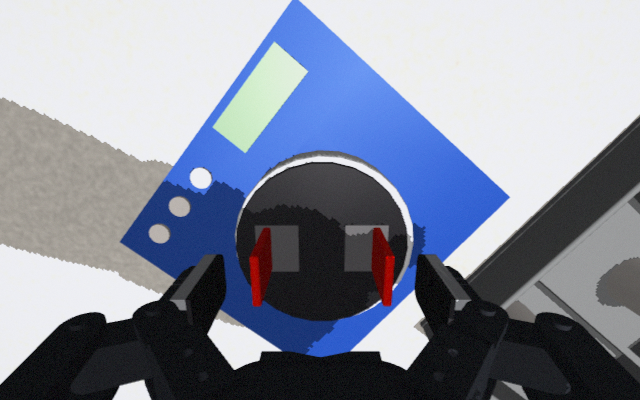

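The tabs have sprung out to (258,268) and (383,268), the disc is level on the rim, and the jaws are clear of both tabs. I'll retreat straight up.

Request:
play_rows(
  rows=[
    [[-0.5, 0, 0], 0, 8.54],
    [[-1.5, 0, 0], 0, 8.54],
    [[-3, 0, 0], 0, 8.54],
    [[-5, 0, 0], 0, 8.54],
    [[-7, 0, 0], 0, 8.54],
    [[-9, 0, 0], 0, 8.54],
    [[-11, 0, 0], 0, 8.54],
    [[-12, 0, 0], 0, 8.54],
    [[-12.5, 0, 0], 0, 8.54],
    [[-12.5, 0, 0], 0, 8.54],
    [[-12.5, 0, 0], 0, 8.54],
  ],
)

```text
time: 10.0
ee_pos: [0.6247, 0.1996, 0.2202]
tcp_rot: [3.1, 90.0, 42.5]
wrist_force: [-0.1, 1.1, -0.4]
opening: 0.0852
```

```bash
python3 - <<'E'
from h import *
go([.6245,.1998,.2],39.6)
o=bot.get_obs();p,d=bot.camera('wrist');cv2.imwrite('pics/w8.png',p);W=depth_pts(cam('wrist',o),d)
hsv=cv2.cvtColor(p,cv2.COLOR_BGR2HSV)
r=((hsv[...,1]>130)&((hsv[...,0]<10)|(hsv[...,0]>170))&(p[...,2]>70)&(W[...,2]>.1)).astype(np.uint8)
n,l,s,ce=cv2.connectedComponentsWithStats(r)
for i in range(1,n):
    if s[i,4]>30: print(ce[i].round(),np.median(W[l==i],axis=0).round(4),W[l==i][:,2].max())
k=(p.max(2)<90)&(abs(W[...,2]-.084)<.015)&(np.hypot(W[...,0]-.6245,W[...,1]-.2)<.043)
A=np.c_[W[k][:,:2]-[.6245,.1998],np.ones(k.sum())];print('plane slope/height',np.linalg.lstsq(A,W[k][:,2],rcond=None)[0])
p,d=bot.camera('side');cv2.imwrite('pics/s8.png',p)
E
```

```text
t 10.0 ee [0.6247 0.1996 0.2202] q [17.7 20.1 26.7 96.5  0.  68.4] open 0.0852 F [-0.1  1.1 -0.4]
shift cm [ 2.02  0.02 -0.  ] axes [[0.0, -0.634, 0.773], [0.0, 0.773, 0.634], [-1.0, 0.0, 0.0]]
turn -0.2
turn 179.8
[356. 197.] [0.6444 0.2188 0.1167] 0.3618902198690366
[286. 198.] [0.6019 0.1828 0.117 ] 0.3618902198690366
plane slope/height [-0.00095557  0.00032906  0.08333939]
```

View pics/w8.png

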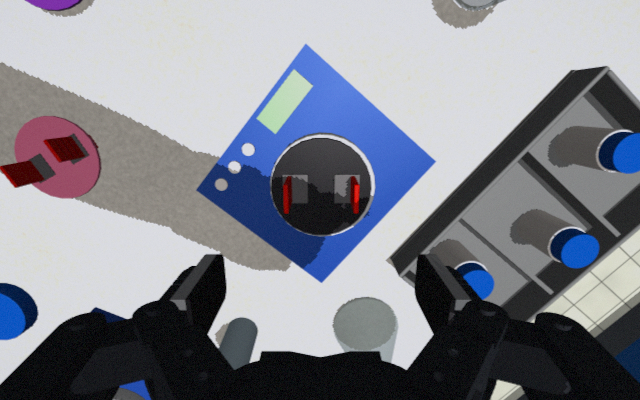

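View pics/s8.png

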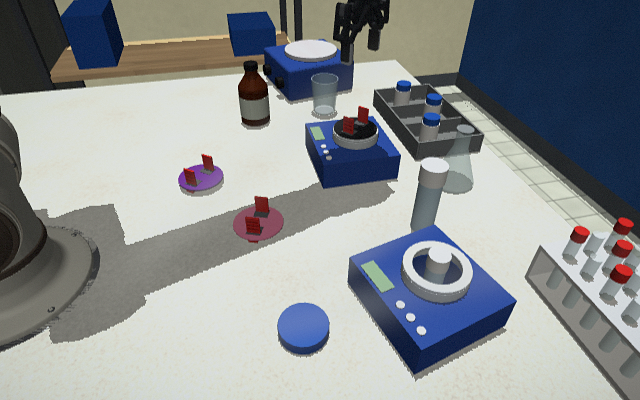

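The disc is flat (slope under 0.001) at 0.0833. The tabs are 56 mm apart between centres, so they are at rest. The vial at side pixel (438,262) is untouched, and the robot is clear of everything.

```bash
python3 -c "
from workcell import bot
print(bot.job_done())"
```

```text
the job is handed in; nothing more can be done
None
```

The black dust cap is home in the empty well of the left blue meter with its tabs sprung out, and I handed the job in at about 10 s. I pinched its two red tabs to their stop, lowered the cap until the rim pushed back with about 11 N, let go, and backed straight up.

**Last checks:**
- **Seating:** the disc is level (slope under 0.1 %) with its top at z = 0.0833 m, against 0.084 m nominal.
- **Tabs:** they are about 56 mm apart between centres, which is their rest position. The lugs under the rim can't be seen, so I inferred that they sprung out from this.
- **Scene:** the vial in the other meter and the look-alikes are unmoved. The gripper is open and clear, about 13 cm above the cap.

**Disagreements:**
- My free-radius fit of the held disc gave 41 mm instead of 45 mm. I did not use it and relied on the projected outline, which matched within about 1 mm.
- The gripper read 33 mm while pinching, against the 36 mm expected at the tabs' stop.
- The wrist force reached 20 N while gripping the cap on the bench, probably from the pads swinging forward as they closed. It was gone after the lift.

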